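Find the magnum lifter by its stiff spring

TASK

Three sprung bottle lifters that look alike stand in the rack on its steel floor plate; one has the stiffer spring for magnum bottles. From the robot's left to its right, press each down about a centimetre against the plate to feel its spring; then lift out the stiffest, set it down upright on the open bench, let go, and take it by its other two faces (the magnum stand leaves no room for fingers on the first two). Stand it in the magnum stand, foot on the floor and midway between the open sides, and press it down there about a centimetre once more to make sure; leave it standing free, the other two in their bays, and everything else undisturbed.

Things in the scene. Friction and masses are not known exactly. Their poses are not given: they have to be found in the camera images.
- rack: Pine rack fixed on the bench. Origin under its centre, x front to back, y along the row. Steel floor plate 70 x 240 x 6 mm; four dividers 8 mm thick, 60 mm long, tops 112 mm above the bench, make three bays 68 mm wide at 76 mm pitch; low lips front and back (x = 25 to 31 mm either way, top at 16 mm) keep the feet in. Only a lifter's front and back faces (38 mm apart) are free for fingers.
- bay_left (a point): Middle of the floor of the rack's bay on the robot's left (+y end), on top of the plate, 6 mm above the bench.
- bay_middle (a point): Middle of the floor of the rack's middle bay, on top of the plate.
- bay_right (a point): Middle of the floor of the rack's bay on the robot's right (-y end), on top of the plate.
- stand: Magnum stand of darker wood fixed on the bench, origin under its centre: base 100 x 100 x 12 mm, two upright cheeks 12 mm thick, 70 mm long in y, tops 118 mm above the bench, inner faces 48 mm apart in x. Open above and at its two sides (own y both ways). A lifter fits between the cheeks only with its own x along the stand's x (either way round).
- stand_floor (a point): Middle of the stand's floor between the cheeks, 12 mm above the bench; the lifter's foot goes here, centred.
- lifter_a_mid (a point): One of three sprung bottle lifters that look alike, one in each bay in any order: grey plastic block 38 (own x) x 56 (own y) x 76 mm high on a steel spring stem with a black foot plate 34 x 50 x 10 mm; 112 mm tall standing free, about 0.25 kg. This point is the centre of the block: 74 mm above the underside of the foot, 38 mm below the flat top. z up.
- lifter_b_mid (a point): One of three sprung bottle lifters that look alike, one in each bay in any order: grey plastic block 38 (own x) x 56 (own y) x 76 mm high on a steel spring stem with a black foot plate 34 x 50 x 10 mm; 112 mm tall standing free, about 0.25 kg. This point is the centre of the block: 74 mm above the underside of the foot, 38 mm below the flat top. z up.
- lifter_c_mid (a point): One of three sprung bottle lifters that look alike, one in each bay in any order: grey plastic block 38 (own x) x 56 (own y) x 76 mm high on a steel spring stem with a black foot plate 34 x 50 x 10 mm; 112 mm tall standing free, about 0.25 kg. This point is the centre of the block: 74 mm above the underside of the foot, 38 mm below the flat top. z up.
- spring_a (a joint): How far lifter a's spring is pressed in (m): 0 standing free, up to 0.018 with the block pushed down towards its foot; it springs back. A push of about 2 N on top starts it moving; 10 mm in takes 5 to 6 N on two of the lifters and about 12 N on the stiff one, which may stand in any bay.
- spring_b (a joint): How far lifter b's spring is pressed in (m): 0 standing free, up to 0.018 with the block pushed down towards its foot; it springs back. A push of about 2 N on top starts it moving; 10 mm in takes 5 to 6 N on two of the lifters and about 12 N on the stiff one, which may stand in any bay.
- spring_c (a joint): How far lifter c's spring is pressed in (m): 0 standing free, up to 0.018 with the block pushed down towards its foot; it springs back. A push of about 2 N on top starts it moving; 10 mm in takes 5 to 6 N on two of the lifters and about 12 N on the stiff one, which may stand in any bay.
- bottle: Bystander: full wine bottle, 72 mm across, 290 mm tall, origin under its centre. Leave it alone.
- tumbler: Bystander: glass tumbler, 72 mm across, 90 mm tall, origin under its centre. Leave it alone.
- giftbox: Bystander: closed wooden box 134 x 94 x 84 mm, origin under its centre. Leave it alone.

How it is judged:
By the outcome, as a careful person would: the job done as asked, in the order asked, and still so for the second after the job is handed in, with the robot touching nothing.
It also fails if it takes over 72 s, if anything falls off the work surface, if the arm or the gripper's body presses on something with over 40 N, if the wrist force passes 120 N, or if a joint passes its speed limit or range.

ROBOT

A 7-joint arm with a two-finger parallel gripper is mounted at the origin on the work surface. World frame = base frame: x ahead of the robot, y to its left, z up, the work surface at z = 0. Lengths are in m, angles in rad, forces in N, time in s.
With the tool pointing down it reaches from about 0.4 to 0.9 m from the base axis. Payload 5.5 kg.
Tool frame: the origin (TCP) lies midway between the tips of the shut fingers; the grasp point (between the pads) lies 19 mm behind it; z points along the fingers, y is the direction in which the jaws open and shut (so a half turn about z gives the same grasp; the last joint's range is limited). The gripper opens to 92 mm and grips with 3 to 60 N. Pads are 19 mm wide; open, the fingers measure 130 mm over their backs; the gripper's body (75 mm by 190 mm) begins 47 mm behind the grasp point.
Start: joints at [-1.054, 0.501, -0.427, 1.55, 0.221, 1.138, -0.21], TCP at [0.163, 0.629, 0.227] pointing down, gripper open.
Joint ranges: [-2.88, 2.88], [-0.31, 2.03], [-1.54, 1.56], [0.2, 2.42], [-1.41, 4.55], [0.19, 2.02], [-2.57, 2.57]. Speed limits (rad/s): [2.57, 2.57, 3.14, 3.14, 3.14, 3.14, 3.14].

INTERFACE

Orientations are given as a unit quaternion [w, x, y, z].
In Python, from plant import bot gives the robot as it stands.
- The arm moves only by the shell command python3 -m crank 'ROWS' [FORCE]. ROWS is JSON, a list of rows, each a list of 7 numbers: the closure, from -1 (fully open) to 1 (shut), then the shift along the tool's x, y, z in m, then the turn, a rotation vector about the tool's x, y, z in degrees. A call has 1 to 8 rows; each row shifts and turns the commanded pose from where the row before left it, along the tool's axes as they then stand; what a row does not reach is not made up. A row lasts 1/12 s, in which the tool goes at most 41.7 mm and 7.16 degrees, less where a joint would pass 70% of its speed; a pose out of reach is approached as far as the arm can. A call is refused whole if a number of a shift passes 0.0417 or a number of a turn 7.16, either way. A call with a gripper value outside its range is refused whole. The fingers move at their own pace and stop on an object; FORCE is the grip in N (left out, the last holds). Time passes only in rows, so rows that do not move let the fingers close. It gives the time, the measured TCP pose, the force and the opening at its end, in the units of the state.
- bot.state(): the state, without advancing time (a new reading comes with each control period).
- bot.camera(name): name is "side" or "top"; returns the picture (400x640x3 uint8, blue, green, red); there is no depth.
- bot.get_calibration(name): a dict with "intrinsics" (3x3 intrinsics, pixels), "position" and "rotation" of the camera in the world. Camera axes: x right, y up, looking along -z (the intrinsics and any distortion apply to the point x, -y, -z); pixel columns grow to the right and rows downward; lengths in m; the calibration is good to about 2 mm. A picture is of the moment at which its call begins. get_calibration takes no time and is no camera call.
- bot.sign_off(): hands the job in, once; it reports no verdict.
Trained networks look in the newest picture that a camera, given by its name, has taken for a name from the list of things; names that differ only in an ending like _2 or _b are one class to them, and where a whole thing is asked for, a point or a joint stands for the part that bears it (a point fixed in the world has none). Each returns a list of dicts, best first, with "p" (0 to 1); they miss things now and then, are a little off and sometimes report something else, mostly with a low value. They report only what shows in the picture. A call takes as long as a camera call.
- bot.search_frame(camera, thing): "centre" ([x, y, z] in m, in the coordinates of the camera as it stood for that picture, good to about 4 mm: the middle of the surface that is visible of it).
- bot.outline_of(camera, thing): "mask" (400x640 bool, what is visible of it).
The state is a dict: "time_s": time; "joints": joint angles; "joint_velocities": joint speeds; "tau": joint torques, N m; "position": TCP position; "ee_rot": TCP orientation; "ft_force": force on the tool from outside, world axes, zero at the start; "torque": the same for the moment, N m; "width": opening from 0.0 (shut) to 1.0 (fully open).
Only numpy, scipy, OpenCV 4.12 (cv2) and the standard library are available. Lean on these libraries where they do the work, as an engineer would, in place of code of your own. Each camera call takes 0.05 s, during which the arm holds its last target.

## Working session

There is one attempt and no reset: what is moved stays moved. The work goes in short steps, Python scripts to look and compute and a shell command to move; the robot and the scene stay as the last step left them, time stands still between calls to the robot, and variables do not carry over. Pictures are saved under pics/ and viewed, and the job is handed in when it is done.

```bash
ls; mkdir -p pics; cat > h.py <<'E'
import numpy as np, cv2
from plant import bot
from scipy.spatial.transform import Rotation as R
def cal(n):
    c=bot.get_calibration(n); Rm=np.array(c['rotation'])
    if Rm.shape!=(3,3): Rm=R.from_quat(np.roll(Rm,-1)).as_matrix()
    return np.array(c['intrinsics']),np.array(c['position']),Rm,c
def toworld(n,p):
    K,t,Rm,_=cal(n); return t+Rm@np.array(p)
def proj(n,P):
    K,t,Rm,_=cal(n); q=(np.atleast_2d(P)-t)@Rm; q=q*[1,-1,-1]; u=q@K.T; return u[:,:2]/u[:,2:]
def ray(n,uv,z):
    K,t,Rm,_=cal(n); d=np.linalg.inv(K)@np.array([uv[0],uv[1],1.]); d=Rm@(d*[1,-1,-1]); return t+d*(z-t[2])/d[2]
E
python3 - <<'E'
from h import *
for n in ['side','top']:
    im=bot.camera(n); cv2.imwrite(f'pics/{n}0.png',im); print(bot.get_calibration(n))
    for th in ['rack','stand','lifter_a_mid','bottle','tumbler','giftbox']:
        for r in bot.search_frame(n,th): print(n,th,round(r['p'],2),np.round(toworld(n,r['centre']),3))
s=bot.state(); print(s)
E
```

```text
pics
{'intrinsics': array([[392.80856484,   0.        , 321.49132837],
       [  0.        , 392.80856484, 194.46472224],
       [  0.        ,   0.        ,   1.        ]]), 'position': array([ 0.05362729, -0.63729343,  1.07072458]), 'rotation': array([ 0.88023369,  0.31414333, -0.12674   , -0.33232453])}
side rack 0.7 [0.55  0.166 0.049]
side stand 0.71 [ 0.607 -0.46   0.085]
side stand 0.66 [ 0.516 -0.222  0.047]
side lifter_a_mid 0.72 [0.557 0.208 0.111]
side lifter_a_mid 0.35 [ 0.517 -0.228  0.046]
side bottle 0.59 [0.605 0.438 0.147]
side tumbler 0.57 [ 0.703 -0.008  0.066]
side giftbox 0.96 [ 0.61  -0.458  0.085]
{'intrinsics': array([[376.78807524,   0.        , 322.00276033],
       [  0.        , 376.78807524, 201.15689014],
       [  0.        ,   0.        ,   1.        ]]), 'position': array([ 0.40354424, -0.01339306,  1.10207981]), 'rotation': array([-0.69561489, -0.07479659,  0.07616518,  0.71043948])}
top rack 0.73 [0.546 0.212 0.043]
top rack 0.62 [ 0.719 -0.004  0.046]
top stand 0.84 [ 0.525 -0.201  0.01 ]
top stand 0.24 [0.546 0.207 0.041]
top lifter_a_mid 0.61 [0.
[... 234 characters left out ...]
nts': array([-1.05380873,  0.50085942, -0.42702891,  1.55038647,  0.22080635,
        1.13827401, -0.2103081 ]), 'joint_velocities': array([-3.31229986e-05, -6.55051093e-04, -1.40463417e-03,  1.46308061e-03,
       -7.88635257e-04,  3.37344552e-04,  7.26589307e-04]), 'tau': array([ 4.84153625e-04, -5.66272366e+01, -5.80806434e+00, -2.79439151e+01,
       -6.66977093e-02,  2.07388890e-02,  4.46387844e-06]), 'position': array([0.16314999, 0.62921426, 0.22676233]), 'ee_rot': array([-1.35670193e-05,  1.26530577e-01,  9.91962706e-01,  5.15211208e-05]), 'ft_force': array([ 0.88893995,  0.22145922, -0.18046095]), 'torque': array([-0.03764074,  0.05562586, -0.07883003]), 'width': 0.9993696979348526}
```

View pics/top0.png

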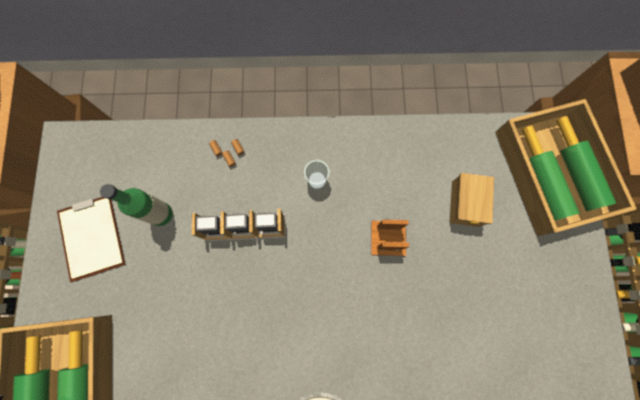

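View pics/side0.png

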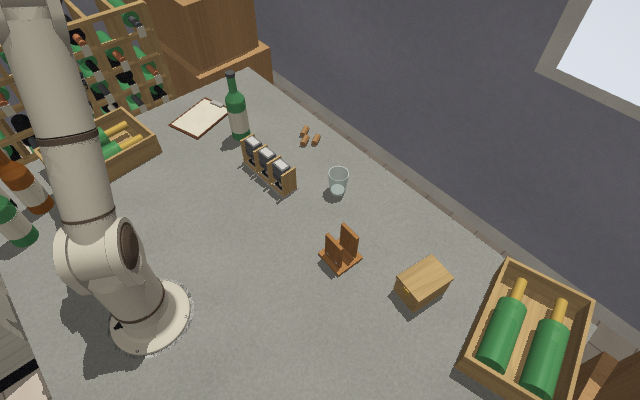

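```bash
python3 - <<'E'
from h import *
print(proj('top',[[0.163,.629,.227],[0,0,0],[0.55,0.2,0],[.5,-.2,0]]),proj('side',[[0.163,.629,.227],[0,0,0]]))
t=cv2.imread('pics/top0.png'); s=cv2.imread('pics/side0.png')
a=cv2.resize(t[190:260,175:295],None,fx=6,fy=6,interpolation=cv2.INTER_CUBIC); cv2.imwrite('pics/z1.png',a)
a=cv2.resize(t[205:270,355:425],None,fx=8,fy=8,interpolation=cv2.INTER_CUBIC); cv2.imwrite('pics/z2.png',a)
a=cv2.resize(s[125:205,230:310],None,fx=7,fy=7,interpolation=cv2.INTER_CUBIC); cv2.imwrite('pics/z3.png',a)
a=cv2.resize(s[215:280,310:370],None,fx=8,fy=8,interpolation=cv2.INTER_CUBIC); cv2.imwrite('pics/z4.png',a)
E
```

```text
[[ 22.55368881 405.21902516]
 [320.27343596 440.05125388]
 [248.46530637 233.57862141]
 [385.43401218 247.77044313]] [[ 86.57349586 117.10087643]
 [150.53649861 315.35107684]]
```

View pics/z1.png

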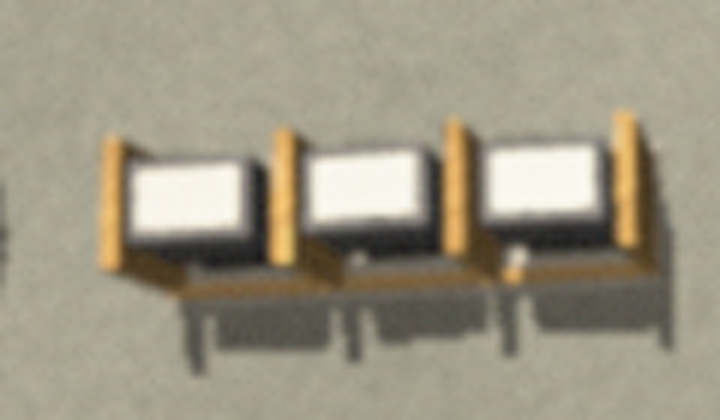

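View pics/z2.png

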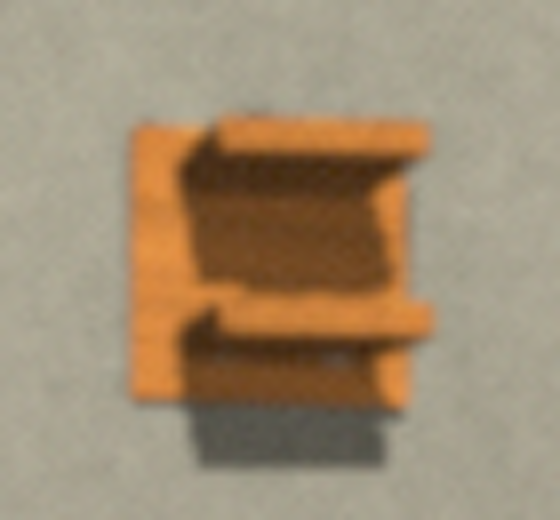

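View pics/z3.png

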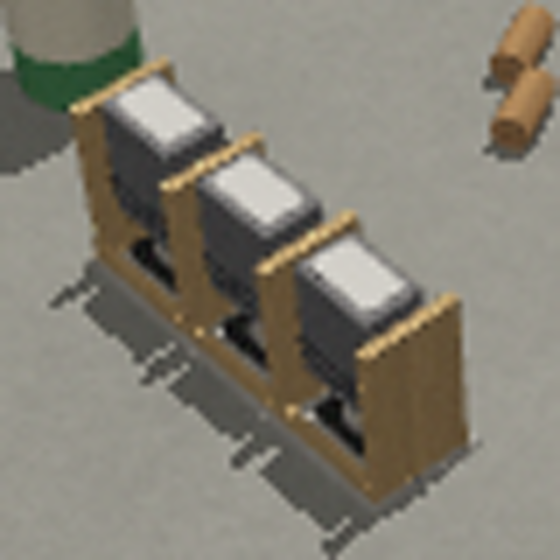

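View pics/z4.png

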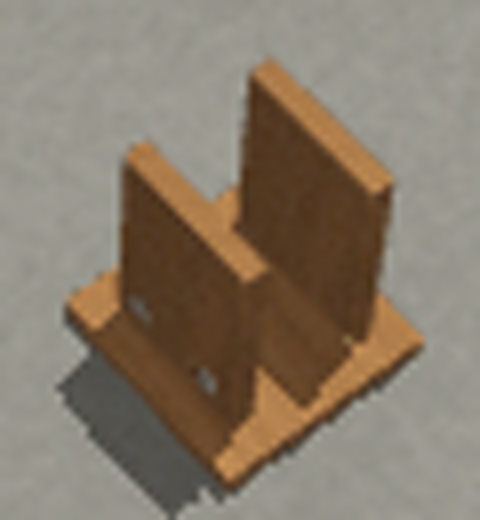

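```bash
cat > fit.py <<'E'
from h import *
from scipy.optimize import least_squares
def px(l,o,s): return (np.array(l,float)+.5)/s-.5+np.array(o)
ys=[.114,.038,-.038,-.114]
rl=np.array([[x,y,.112] for y in ys for x in (.03,-.03)])
rt=px([(116,136),(111,269),(286,128),(284,265),(455,120),(456,254),(626,111),(627,248)],(175,190),6)
rs=px([(170,62),(76,110),(260,137),(168,186),(352,216),(264,270),(456,297),(364,356)],(230,125),7)
sl=np.array([[.036,.035,.118],[.036,-.035,.118],[.024,-.035,.118],[.024,.035,.118],[-.024,.035,.118],[-.024,-.035,.118],[-.036,-.035,.118],[-.036,.035,.118],[-.05,.05,.012],[.05,.05,.012]])
st=px([(220,120),(430,122),(430,155),(222,155),(218,300),(432,300),(432,337),(220,337),(132,400),(133,125)],(355,205),8)
sl2=np.array([[-.036,.035,.118],[-.024,.035,.118],[-.024,-.035,.118],[-.036,-.035,.118],[.024,.035,.118],[.036,.035,.118],[.036,-.035,.118],[.024,-.035,.118],[-.05,.05,.012],[-.05,-.05,.012],[.05,-.05,.012]])
ss=px([(128,150),(150,143),(268,268),(245,280),(250,65),(270,60),(392,183),(372,195),(65,305),(225,478),(425,342)],(310,215),8)
def W(p,L):
    c,s=np.cos(p[2]),np.sin(p[2]); return L@np.array([[c,s,0],[-s,c,0],[0,0,1]])+[p[0],p[1],0]
def fit(p0,obs):
    f=lambda p:np.concatenate([(proj(n,W(p,L))-u).ravel() for n,L,u in obs])
    r=least_squares(f,p0,loss='soft_l1'); return r.x,np.sqrt(np.mean(f(r.x)**2))
for nm,p0,a,b in [('rack',[.56,.2,0],('top',rl,rt),('side',rl,rs)),('stand',[.5,-.2,0],('top',sl,st),('side',sl2,ss))]:
    for o in ([a],[b],[a,b]):
        p,e=fit(p0,o); print(nm,[q[0] for q in o],p.round(4),'deg',np.degrees(p[2]).round(2),'rms px',e.round(2))
E
python3 fit.py
```

```text
rack ['top'] [0.5683 0.2113 0.0242] deg 1.39 rms px 0.21
rack ['side'] [0.5712 0.2078 0.0259] deg 1.48 rms px 0.39
rack ['top', 'side'] [0.5693 0.2104 0.024 ] deg 1.37 rms px 0.61
stand ['top'] [ 0.5278 -0.208  -0.0438] deg -2.51 rms px 0.27
stand ['side'] [ 0.5299 -0.2117 -0.0661] deg -3.79 rms px 0.48
stand ['top', 'side'] [ 0.5287 -0.2096 -0.0466] deg -2.67 rms px 0.68
```

```bash
python3 - <<'E'
from h import *
for p in [(188,199),(364,187),(541,180)]: print('top',ray('top',(np.array(p)+.5)/6-.5+[175,190],.118).round(4))
for p in [(162,112),(259,190),(354,275)]: print('side',ray('side',(np.array(p)+.5)/7-.5+[230,125],.118).round(4))
R0=R.from_quat(np.roll(bot.state()['ee_rot'],-1)).as_matrix(); print(R0.round(3))
E
```

```text
top [0.5654 0.2901 0.118 ]
top [0.5691 0.2128 0.118 ]
top [0.5706 0.1348 0.118 ]
side [0.5685 0.2868 0.118 ]
side [0.5719 0.2096 0.118 ]
side [0.5715 0.1331 0.118 ]
[[-0.968  0.251 -0.   ]
 [ 0.251  0.968  0.   ]
 [ 0.     0.    -1.   ]]
```

```bash
cat > plan.py <<'E'
from h import *
import sys
# plan.py x y z az nrows [start overrides]: rows of tool shift and turn; linear
def st():
    s=bot.state(); Rm=R.from_quat(np.roll(s['ee_rot'],-1)).as_matrix()
    return s,np.array(s['position']),np.degrees(np.arctan2(Rm[1,1],Rm[0,1])),Rm
def plan(p,az,wps):
    for x,y,z,a,n in wps:
        t=np.array([x,y,z]); da=((a-az+180)%360-180)/n; d=(t-p)/n
        for i in range(n):
            c=np.radians(az); Y=np.array([np.cos(c),np.sin(c),0]); Z=np.array([0,0,-1.]); X=np.cross(Y,Z)
            print('shift mm',np.round([d@X*1e3,d@Y*1e3,d@Z*1e3],1),'turn',round(-da,2)); az+=da
        p=t
if __name__=='__main__':
    s,p,az,Rm=st(); print('t',round(s['time_s'],2),'pos',p.round(4),'az',az.round(2),'down',Rm[:,2].round(3),'F',np.round(s['ft_force'],2),'w',round(s['width'],3),'q',np.round(s['joints'],2))
    w=[float(v) for v in sys.argv[1:]]
    plan(p,az,[(*w[i:i+4],int(w[i+4])) for i in range(0,len(w),5)])
E
python3 plan.py .45 .29 .21 16.4 12 .567 .289 .16 1.4 4
```

```text
t 0.7 pos [0.1631 0.6292 0.2268] az 75.46 down [-0.  0. -1.] F [ 0.89  0.22 -0.18] w 0.999 q [-1.05  0.5  -0.43  1.55  0.22  1.14 -0.21]
shift mm [-30.2 -21.4   1.4] turn 4.92
shift mm [-32.  -18.7   1.4] turn 4.92
shift mm [-33.4 -15.9   1.4] turn 4.92
shift mm [-34.7 -13.    1.4] turn 4.92
shift mm [-35.7  -9.9   1.4] turn 4.92
shift mm [-36.4  -6.8   1.4] turn 4.92
shift mm [-36.8  -3.7   1.4] turn 4.92
shift mm [-37.   -0.5   1.4] turn 4.92
shift mm [-36.9   2.7   1.4] turn 4.92
shift mm [-36.6   5.8   1.4] turn 4.92
shift mm [-35.9   8.9   1.4] turn 4.92
shift mm [-35.   12.    1.4] turn 4.92
shift mm [-8.5 28.  12.5] turn 3.75
shift mm [-6.6 28.5 12.5] turn 3.75
shift mm [-4.8 28.9 12.5] turn 3.75
shift mm [-2.9 29.1 12.5] turn 3.75
```

```bash
python3 -m crank '[[1,-0.030,-0.021,0,0,0,5],[1,-0.032,-0.019,0.002,0,0,5],[1,-0.033,-0.016,0.002,0,0,5],[1,-0.035,-0.013,0.002,0,0,5],[1,-0.036,-0.010,0.002,0,0,5],[1,-0.036,-0.007,0.002,0,0,5],[1,-0.037,-0.004,0.002,0,0,5],[1,-0.037,-0.001,0.002,0,0,5]]' 20; python3 plan.py .45 .29 .21 16.4 4 .567 .289 .16 1.4 4
```

```text
time_s: 1.37
position: [0.3532, 0.3999, 0.213]
ee_rot: [0.0, 0.46, 0.888, 0.0]
ft_force: [0.9, 0.9, 0.0]
width: 0.466
t 1.37 pos [0.3532 0.3999 0.213 ] az 35.22 down [ 0.001  0.001 -1.   ] F [0.87 0.95 0.01] w 0.466 q [-0.71  0.29 -0.22  1.86  0.07  1.   -0.35]
shift mm [-36.4   3.9   0.7] turn 4.7
shift mm [-36.    6.9   0.7] turn 4.7
shift mm [-35.3   9.8   0.7] turn 4.7
shift mm [-34.3  12.7   0.7] turn 4.7
shift mm [-8.5 28.  12.5] turn 3.75
shift mm [-6.6 28.5 12.5] turn 3.75
shift mm [-4.8 28.9 12.5] turn 3.75
shift mm [-2.9 29.1 12.5] turn 3.75
```

```bash
python3 -m crank '[[1,-0.036,0.004,0.001,0,0,4.7],[1,-0.036,0.007,0.001,0,0,4.7],[1,-0.035,0.010,0.001,0,0,4.7],[1,-0.034,0.013,0.001,0,0,4.7],[1,-0.009,0.028,0.012,0,0,3.7],[1,-0.007,0.028,0.012,0,0,3.7],[1,-0.005,0.029,0.012,0,0,3.7],[1,-0.003,0.029,0.012,0,0,3.7]]'; python3 plan.py .567 .288 .13 1.4 2; python3 - <<'E'
from h import *
for n in ['side','top']: cv2.imwrite(f'pics/{n}1.png',bot.camera(n))
a=cv2.imread('pics/side1.png')[60:240,180:380];b=cv2.imread('pics/top1.png')[130:310,150:350]
cv2.imwrite('pics/a1.png',cv2.resize(np.hstack([a,b]),None,fx=2,fy=2,interpolation=2))
E
```

```text
time_s: 2.03
position: [0.5681, 0.2911, 0.1605]
ee_rot: [0.0, 0.697, 0.717, 0.0]
ft_force: [-0.4, 1.6, 0.2]
width: 0.002
t 2.03 pos [0.5681 0.2911 0.1605] az 1.66 down [ 0.001  0.    -1.   ] F [-0.41  1.63  0.2 ] w 0.002 q [-0.51  0.51 -0.01  1.65  0.01  0.98 -0.49]
shift mm [-1.6 -0.6 15.2] turn 0.13
shift mm [-1.6 -0.6 15.2] turn 0.13
```

View pics/a1.png

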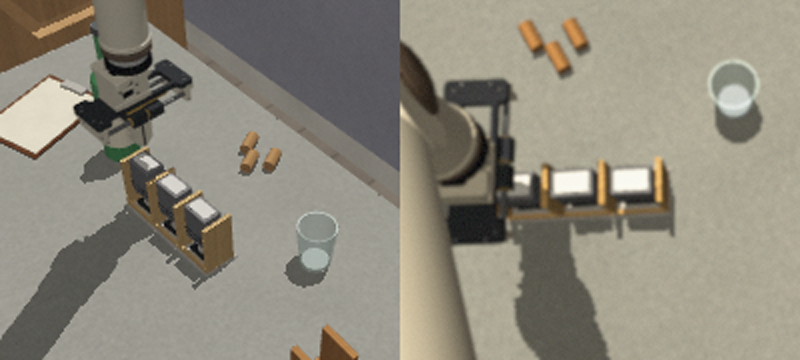

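```bash
python3 -m crank '[[1,-0.001,-0.001,0.020,0,0,0.2],[1,-0.001,0,0.012,0,0,0],[1,0,0,0.006,0,0,0],[1,0,0,0.002,0,0,0],[1,0,0,0.002,0,0,0],[1,0,0,0.002,0,0,0]]' | tr '\n' ' '; python3 -m crank '[[1,0,0,0.003,0,0,0],[1,0,0,0.003,0,0,0],[1,0,0,0,0,0,0]]' | tr '\n' ' '
```

```text
time_s: 2.63 position: [0.5658, 0.2899, 0.1176] ee_rot: [0.0, 0.697, 0.717, 0.001] ft_force: [-0.9, 0.1, 3.1] width: 0.01 time_s: 2.88 position: [0.5656, 0.2898, 0.1111] ee_rot: [-0.0, 0.697, 0.717, 0.0] ft_force: [-0.6, 0.3, 5.0] width: 0.007
```

```bash
python3 -m crank '[[1,0,0,0.003,0,0,0],[1,0,0,0,0,0,0],[1,0,0,0,0,0,0]]' | tr '\n' ' '; python3 plan.py
```

```text
time_s: 3.13 position: [0.5659, 0.2899, 0.1084] ee_rot: [0.0, 0.697, 0.717, 0.001] ft_force: [-0.6, -0.4, 5.5] width: 0.006 t 3.13 pos [0.5659 0.2899 0.1084] az 1.67 down [ 0.001  0.001 -1.   ] F [-0.62 -0.44  5.55] w 0.006 q [-0.5   0.57 -0.01  1.69  0.01  0.88 -0.49]
```

```bash
python3 plan.py .566 .290 .140 1.4 1 .570 .211 .140 1.4 3 .570 .211 .108 1.4 4
```

```text
t 3.13 pos [0.5659 0.2899 0.1084] az 1.67 down [ 0.001  0.001 -1.   ] F [-0.62 -0.44  5.55] w 0.006 q [-0.5   0.57 -0.01  1.69  0.01  0.88 -0.49]
shift mm [  0.1   0.1 -31.6] turn 0.27
shift mm [-26.4   0.7   0. ] turn -0.0
shift mm [-26.4   0.7   0. ] turn -0.0
shift mm [-26.4   0.7   0. ] turn -0.0
shift mm [0. 0. 8.] turn -0.0
shift mm [0. 0. 8.] turn -0.0
shift mm [0. 0. 8.] turn -0.0
shift mm [0. 0. 8.] turn -0.0
```

```bash
python3 -m crank '[[1,0,0,-0.016,0,0,0.3],[1,0,0,-0.016,0,0,0],[1,-0.020,0.001,0,0,0,0],[1,-0.026,0.001,0,0,0,0],[1,-0.025,0,0,0,0,0],[1,-0.008,0,0.006,0,0,0],[1,0,0,0.009,0,0,0],[1,0,0,0.005,0,0,0]]' | tr '\n' ' '; python3 -m crank '[[1,0,0,0.003,0,0,0],[1,0,0,0.003,0,0,0],[1,0,0,0.003,0,0,0],[1,0,0,0.003,0,0,0],[1,0,0,0,0,0,0],[1,0,0,0,0,0,0]]' | tr '\n' ' ';python3 plan.py
```

```text
time_s: 3.8 position: [0.5689, 0.2106, 0.1184] ee_rot: [-0.001, 0.699, 0.715, -0.0] ft_force: [0.6, 0.1, 0.7] width: 0.011 time_s: 4.3 position: [0.5695, 0.2111, 0.1079] ee_rot: [-0.0, 0.698, 0.716, 0.0] ft_force: [-0.8, -1.2, 6.0] width: 0.005 t 4.3 pos [0.5695 0.2111 0.1079] az 1.41 down [ 0.  0. -1.] F [-0.83 -1.18  6.  ] w 0.005 q [-0.4   0.53 -0.    1.77  0.    0.85 -0.38]
```

```bash
python3 -m crank '[[1,0,0,-0.016,0,0,0],[1,0,0,-0.016,0,0,0],[1,-0.020,0.001,0,0,0,0],[1,-0.026,0.001,0,0,0,0],[1,-0.025,0,0,0,0,0],[1,-0.006,0,0.006,0,0,0],[1,0,0,0.009,0,0,0],[1,0,0,0.005,0,0,0]]' | tr '\n' ' '; python3 -m crank '[[1,0,0,0.003,0,0,0],[1,0,0,0.003,0,0,0],[1,0,0,0.003,0,0,0],[1,0,0,0.003,0,0,0],[1,0,0,0,0,0,0],[1,0,0,0,0,0,0]]' | tr '\n' ' ';python3 plan.py
```

```text
time_s: 4.97 position: [0.5725, 0.1345, 0.1183] ee_rot: [-0.001, 0.699, 0.715, -0.0] ft_force: [0.2, 0.5, 3.0] width: 0.005 time_s: 5.47 position: [0.5743, 0.1352, 0.1091] ee_rot: [0.0, 0.698, 0.716, 0.001] ft_force: [-1.6, -1.3, 11.8] width: 0.006 t 5.47 pos [0.5743 0.1352 0.1091] az 1.48 down [ 0.002  0.001 -1.   ] F [-1.58 -1.3  11.76] w 0.006 q [-0.29  0.5   0.01  1.81 -0.01  0.83 -0.24]
```

```bash
python3 -m crank '[[1,0,0,0.001,0,0,0],[1,0,0,0,0,0,0],[1,0,0,-0.020,0,0,0],[-1,0,0,-0.020,0,0,0],[-1,0,0,0,0,0,0],[-1,0,0,0,0,0,0],[-1,0,0,0,0,0,0],[-1,0,0,0,0,0,0]]' | tr '\n' ' ';python3 -m crank '[[-1,0,0,0,0,0,0],[-1,0,0,0,0,0,0],[-1,0,0,0,0,0,0]]' | tr '\n' ' '; python3 plan.py .571 .1345 .066 1.4 3
```

```text
time_s: 6.13 position: [0.5722, 0.1341, 0.1454] ee_rot: [-0.001, 0.698, 0.716, -0.001] ft_force: [-0.1, 0.1, -0.3] width: 0.321 time_s: 6.38 position: [0.5729, 0.1335, 0.146] ee_rot: [-0.0, 0.699, 0.715, -0.001] ft_force: [-0.3, 0.4, -0.4] width: 0.536 t 6.38 pos [0.5729 0.1335 0.146 ] az 1.36 down [-0.001 -0.    -1.   ] F [-0.33  0.4  -0.35] w 0.536 q [-0.29  0.45  0.02  1.79 -0.01  0.9  -0.24]
shift mm [ 0.4 -0.6 26.7] turn -0.01
shift mm [ 0.4 -0.6 26.7] turn -0.01
shift mm [ 0.4 -0.6 26.7] turn -0.01
```

```bash
python3 -m crank '[[-1,0,0,0,0,0,0],[-1,0,0,0,0,0,0],[-1,0,-0.001,0.010,0,0,0],[-1,0.001,-0.001,0.018,0,0,0],[-1,0,0,0.018,0,0,0],[-1,0,0,0.018,0,0,0],[-1,0,0,0.016,0,0,0],[-1,0,0,0,0,0,0]]' | tr '\n' ' '; python3 plan.py .571 .1345 .066 1.4 1
```

```text
time_s: 7.05 position: [0.5682, 0.1337, 0.0628] ee_rot: [-0.002, 0.699, 0.715, -0.003] ft_force: [-0.2, 0.3, -0.5] width: 0.999 t 7.05 pos [0.5682 0.1337 0.0628] az 1.36 down [-0.006 -0.002 -1.   ] F [-0.22  0.33 -0.51] w 0.999 q [-0.29  0.56  0.01  1.84 -0.01  0.74 -0.25]
shift mm [ 0.8  2.8 -3.2] turn -0.04
```

```bash
python3 -m crank '[[-1,0.001,0.001,-0.001,0,0,0],[1,0,0,0,0,0,0],[1,0,0,0,0,0,0],[1,0,0,0,0,0,0],[1,0,0,0,0,0,0],[1,0,0,0,0,0,0],[1,0,0,0,0,0,0],[1,0,0,0,0,0,0]]' 25 | tr '\n' ' '; python3 -m crank '[[1,0,0,0,0,0,0],[1,0,0,0,0,0,0],[1,0,0,0,0,0,0]]' | tr '\n' ' '; python3 plan.py
```

```text
time_s: 7.72 position: [0.5723, 0.1355, 0.0679] ee_rot: [0.0, 0.699, 0.715, 0.0] ft_force: [0.1, -0.1, -0.8] width: 0.546 time_s: 7.97 position: [0.5721, 0.1354, 0.0677] ee_rot: [-0.0, 0.699, 0.715, -0.0] ft_force: [-0.4, 0.5, 0.8] width: 0.411 t 7.97 pos [0.5721 0.1354 0.0677] az 1.36 down [-0. -0. -1.] F [-0.38  0.5   0.77] w 0.411 q [-0.29  0.56  0.01  1.84 -0.01  0.75 -0.25]
```

```bash
python3 -m crank '[[1,0,0,-0.010,0,0,0],[1,0,0,-0.020,0,0,0],[1,0,0,-0.025,0,0,0],[1,0,0,-0.025,0,0,0],[1,0,0,-0.025,0,0,0],[1,0,0,-0.020,0,0,0],[1,0,0,0,0,0,0]]' | tr '\n' ' '; python3 plan.py .50 0 .187 -3 6 .50 0 .066 -3 5
python3 - <<'E'
from h import *
for n in ['side','top']: cv2.imwrite(f'pics/{n}2.png',bot.camera(n))
a=cv2.imread('pics/side2.png')[60:240,180:380];b=cv2.imread('pics/top2.png')[130:310,150:350]
cv2.imwrite('pics/a2.png',cv2.resize(np.hstack([a,b]),None,fx=2,fy=2,interpolation=2))
E
```

```text
time_s: 8.55 position: [0.5751, 0.1362, 0.1979] ee_rot: [0.002, 0.699, 0.715, 0.004] ft_force: [1.0, -0.8, -2.0] width: 0.415 t 8.55 pos [0.5751 0.1362 0.1979] az 1.35 down [ 0.008  0.002 -1.   ] F [ 1.02 -0.83 -2.04] w 0.415 q [-0.29  0.39  0.02  1.75 -0.01  0.99 -0.25]
shift mm [-22.4 -13.    1.8] turn 0.72
shift mm [-22.6 -12.8   1.8] turn 0.72
shift mm [-22.7 -12.5   1.8] turn 0.72
shift mm [-22.9 -12.2   1.8] turn 0.72
shift mm [-23.  -11.9   1.8] turn 0.72
shift mm [-23.2 -11.6   1.8] turn 0.72
shift mm [ 0.   0.  24.2] turn -0.0
shift mm [ 0.   0.  24.2] turn -0.0
shift mm [ 0.   0.  24.2] turn -0.0
shift mm [ 0.   0.  24.2] turn -0.0
shift mm [ 0.   0.  24.2] turn -0.0
```

View pics/a2.png

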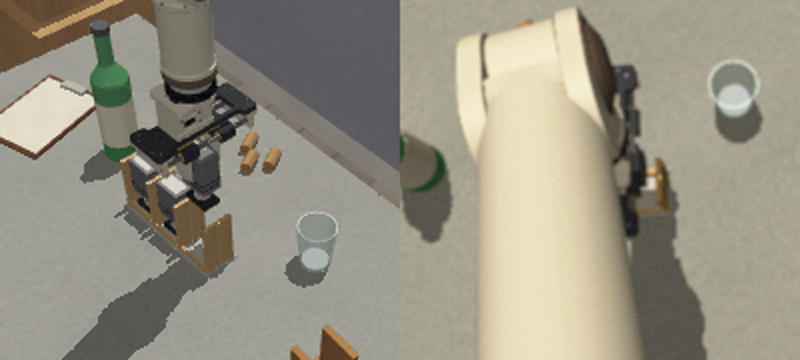

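```bash
python3 -m crank '[[1,-0.015,-0.008,0,0,0,0.7],[1,-0.024,-0.013,0,0,0,0.7],[1,-0.026,-0.014,0,0,0,0.7],[1,-0.026,-0.014,0,0,0,0.7],[1,-0.026,-0.013,0,0,0,0.7],[1,-0.020,-0.010,0.010,0,0,0.8],[1,0,0,0.020,0,0,0],[1,0,0,0.025,0,0,0]]' | tr '\n' ' '; python3 plan.py .50 0 .066 -3 1
```

```text
time_s: 9.32 position: [0.4984, -0.003, 0.1371] ee_rot: [0.0, 0.726, 0.687, 0.0] ft_force: [0.5, 0.5, -1.9] width: 0.409 t 9.32 pos [ 0.4984 -0.003   0.1371] az -3.15 down [ 0.001 -0.001 -1.   ] F [ 0.46  0.48 -1.91] w 0.409 q [-0.12  0.32  0.08  2.02 -0.03  0.8  -0.07]
shift mm [ 3.1  1.4 71.1] turn -0.15
```

```bash
python3 -m crank '[[1,0,0,0.020,0,0,0],[1,0,0,0.020,0,0,0],[1,0,0,0.016,0,0,0],[1,0,0,0.010,0,0,0],[1,0,0,0.004,0,0,0],[1,0,0,0,0,0,0],[1,0,0,0,0,0,0]]' | tr '\n' ' '; python3 -m crank '[[1,0,0,0.002,0,0,0],[1,0,0,0.002,0,0,0],[1,0,0,0.001,0,0,0],[1,0,0,0.001,0,0,0],[1,0,0,0,0,0,0]]' | tr '\n' ' '; python3 plan.py
```

```text
time_s: 9.9 position: [0.4991, -0.0009, 0.0677] ee_rot: [-0.0, 0.725, 0.689, -0.0] ft_force: [-0.1, -1.0, -2.8] width: 0.413 time_s: 10.32 position: [0.4992, -0.0009, 0.0618] ee_rot: [0.0, 0.725, 0.689, 0.0] ft_force: [0.2, -0.6, -1.8] width: 0.41 t 10.32 pos [ 0.4992 -0.0009  0.0618] az -2.94 down [ 0.  0. -1.] F [ 0.22 -0.56 -1.83] w 0.41 q [-0.11  0.44  0.07  2.06 -0.05  0.64 -0.06]
```

```bash
python3 -m crank '[[1,0,0,0.001,0,0,0],[1,0,0,0,0,0,0]]' | tr '\n' ' ';  python3 -m crank '[[1,0,0,0,0,0,0]]' | tr '\n' ' '; python3 plan.py
```

```text
time_s: 10.48 position: [0.4992, -0.0009, 0.061] ee_rot: [0.0, 0.725, 0.689, 0.0] ft_force: [-2.0, 0.6, 2.4] width: 0.412 time_s: 10.57 position: [0.4993, -0.0009, 0.0611] ee_rot: [0.0, 0.725, 0.689, 0.0] ft_force: [-1.1, -0.1, 2.8] width: 0.413 t 10.57 pos [ 0.4993 -0.0009  0.0611] az -2.94 down [ 0.  0. -1.] F [-1.13 -0.11  2.82] w 0.413 q [-0.11  0.45  0.07  2.06 -0.05  0.64 -0.06]
```

```bash
python3 -m crank '[[1,0,0,-0.0005,0,0,0],[-1,0,0,0,0,0,0],[-1,0,0,0,0,0,0],[-1,0,0,0,0,0,0],[-1,0,0,0,0,0,0],[-1,0,0,0,0,0,0],[-1,0,0,0,0,0,0],[-1,0,0,0,0,0,0]]' | tr '\n' ' ';  python3 -m crank '[[-1,0,0,-0.010,0,0,0],[-1,0,0,-0.025,0,0,0],[-1,0,0,-0.030,0,0,0],[-1,0,0,-0.025,0,0,0],[-1,0,0,-0.010,0,0,-6],[-1,0,0,0,0,0,-7],[-1,0,0,0,0,0,-7],[-1,0,0,0,0,0,-7]]' | tr '\n' ' '; python3 plan.py
python3 - <<'E'
from h import *
for n in ['side','top']: cv2.imwrite(f'pics/{n}3.png',bot.camera(n))
a=cv2.imread('pics/side3.png')[110:310,220:420];b=cv2.imread('pics/top3.png')[130:330,230:430]
cv2.imwrite('pics/a3.png',cv2.resize(np.hstack([a,b]),None,fx=2,fy=2,interpolation=2))
E
```

```text
time_s: 11.23 position: [0.4991, -0.0009, 0.0612] ee_rot: [-0.0, 0.725, 0.689, -0.0] ft_force: [-0.1, 0.7, -0.6] width: 0.871 time_s: 11.9 position: [0.4995, -0.0009, 0.1625] ee_rot: [0.001, 0.542, 0.841, 0.0] ft_force: [0.1, -0.1, 0.1] width: 0.999 t 11.9 pos [ 0.4995 -0.0009  0.1625] az 24.41 down [ 0.002 -0.    -1.   ] F [ 0.09 -0.09  0.06] w 0.999 q [-0.05  0.28 -0.    2.    0.    0.86  0.37]
```

View pics/a3.png

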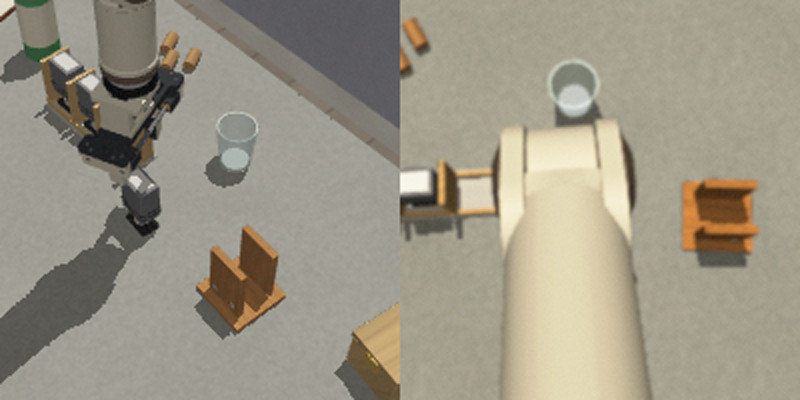

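```bash
python3 -m crank '[[-1,0,0,0,0,0,-7],[-1,0,0,0,0,0,-7],[-1,0,0,0,0,0,-7],[-1,0,0,0,0,0,-7],[-1,0,0,0,0,0,-7],[-1,0,0,0,0,0,-7],[-1,0,0,0,0,0,-7],[-1,0,0,0,0,0,-7]]' | tr '\n' ' ';  python3 -m crank '[[-1,0,0,0,0,0,-6.4],[-1,0,0,0,0,0,0]]' | tr '\n' ' '; python3 plan.py .4993 -.001 .065 87 1
python3 - <<'E'
from h import *
for n in ['side','top']:
    cv2.imwrite(f'pics/{n}4.png',bot.camera(n))
    for r in bot.search_frame(n,'lifter_a_mid'): print(n,round(r['p'],2),np.round(toworld(n,r['centre']),3))
a=cv2.imread('pics/side4.png')[110:310,220:420]
cv2.imwrite('pics/a4.png',cv2.resize(a,None,fx=3,fy=3,interpolation=2))
E
```

```text
time_s: 12.67 position: [0.4991, -0.001, 0.1615] ee_rot: [0.0, 0.086, 0.996, -0.0] ft_force: [-0.4, -0.7, -0.0] width: 0.997 time_s: 12.83 position: [0.4991, -0.0011, 0.1615] ee_rot: [0.0, 0.031, 1.0, -0.0] ft_force: [-0.7, 0.4, -1.3] width: 1.002 t 12.83 pos [ 0.4991 -0.0011  0.1615] az 86.45 down [ 0. -0. -1.] F [-0.7   0.37 -1.32] w 1.002 q [ 0.11  0.29 -0.19  1.99  0.07  0.87  1.39]
shift mm [-0.2  0.1 96.5] turn -0.55
top 0.82 [0.564 0.206 0.121]
top 0.44 [0.604 0.443 0.181]
```

View pics/a4.png

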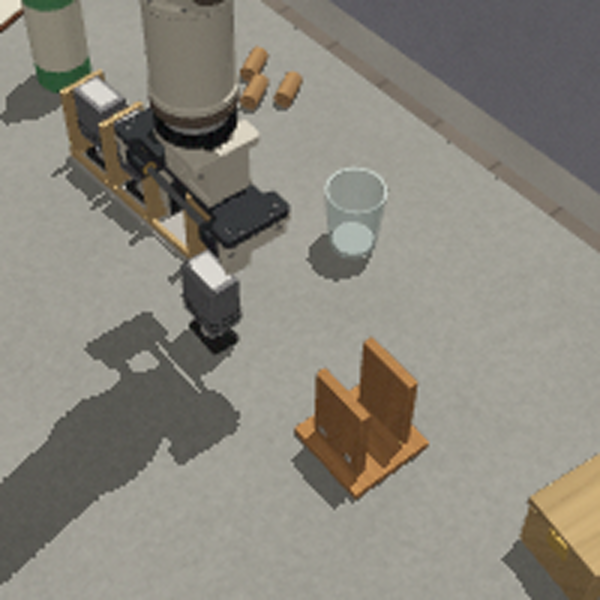

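```bash
python3 -m crank '[[-1,0,0,0.015,0,0,-0.5],[-1,0,0,0.022,0,0,0],[-1,0,0,0.022,0,0,0],[-1,0,0,0.020,0,0,0],[-1,0,0,0.012,0,0,0],[-1,0,0,0.004,0,0,0],[-1,0,0,0,0,0,0],[1,0,0,0,0,0,0]]' 25 | tr '\n' ' ';  python3 -m crank '[[1,0,0,0,0,0,0],[1,0,0,0,0,0,0],[1,0,0,0,0,0,0],[1,0,0,0,0,0,0],[1,0,0,0,0,0,0],[1,0,0,0,0,0,0]]' | tr '\n' ' '; python3 plan.py
```

```text
time_s: 13.7 position: [0.4995, -0.0008, 0.0666] ee_rot: [0.0, 0.027, 1.0, -0.0] ft_force: [1.0, 0.3, 0.1] width: 0.968 time_s: 14.2 position: [0.4994, -0.0012, 0.0666] ee_rot: [0.0, 0.027, 1.0, -0.0] ft_force: [-0.3, -1.0, 2.4] width: 0.616 t 14.2 pos [ 0.4994 -0.0012  0.0666] az 86.94 down [ 0.001 -0.    -1.   ] F [-0.3  -0.97  2.39] w 0.616 q [ 0.09  0.44 -0.17  2.05  0.12  0.66  1.36]
```

```bash
python3 -m crank '[[1,0,0,0,0,0,0],[1,0,0,0,0,0,0],[1,0,0,-0.010,0,0,0],[1,0,0,-0.025,0,0,0],[1,0,0,-0.035,0,0,0],[1,0,0,-0.035,0,0,0],[1,0,0,-0.025,0,0,0],[1,0,0,-0.010,0,0,0]]' 25 | tr '\n' ' ';  python3 plan.py .5287 -.2096 .205 87 7
```

```text
time_s: 14.87 position: [0.501, -0.0005, 0.2103] ee_rot: [0.003, 0.026, 1.0, 0.0] ft_force: [0.1, -0.4, -1.7] width: 0.617 t 14.87 pos [ 5.010e-01 -5.000e-04  2.103e-01] az 86.98 down [ 0.006  0.    -1.   ] F [ 0.15 -0.36 -1.71] w 0.617 q [ 0.12  0.23 -0.2   1.95  0.05  0.97  1.42]
shift mm [ -5.5 -29.6   0.8] turn -0.0
shift mm [ -5.5 -29.6   0.8] turn -0.0
shift mm [ -5.5 -29.6   0.8] turn -0.0
shift mm [ -5.5 -29.6   0.8] turn -0.0
shift mm [ -5.5 -29.6   0.8] turn -0.0
shift mm [ -5.5 -29.6   0.8] turn -0.0
shift mm [ -5.5 -29.6   0.8] turn -0.0
```

```bash
python3 -m crank '[[1,-0.003,-0.020,0,0,0,0],[1,-0.006,-0.032,0,0,0,0],[1,-0.006,-0.036,0,0,0,0],[1,-0.006,-0.036,0,0,0,0],[1,-0.006,-0.036,0,0,0,0],[1,-0.006,-0.030,0,0,0,0],[1,-0.006,-0.018,0,0,0,0],[1,0,0,0,0,0,0]]' | tr '\n' ' ';  python3 -m crank '[[1,0,0,0,0,0,0]]'|tr '\n' ' ';python3 plan.py .5287 -.2096 .205 87 1
python3 - <<'E'
from h import *
for n in ['side','top']:
    cv2.imwrite(f'pics/{n}5.png',bot.camera(n))
a=cv2.imread('pics/side5.png')[150:300,250:400];b=cv2.imread('pics/top5.png')[160:310,310:460]
cv2.imwrite('pics/a5.png',cv2.resize(np.hstack([a,b]),None,fx=2.6,fy=2.6,interpolation=2))
E
```

```text
time_s: 15.53 position: [0.5259, -0.2165, 0.2048] ee_rot: [-0.001, 0.03, 1.0, -0.001] ft_force: [0.3, -0.1, -2.3] width: 0.613 time_s: 15.62 position: [0.5259, -0.2115, 0.2047] ee_rot: [-0.001, 0.028, 1.0, 0.0] ft_force: [-0.6, 1.8, -2.1] width: 0.61 t 15.62 pos [ 0.5259 -0.2115  0.2047] az 86.81 down [-0.003  0.001 -1.   ] F [-0.61  1.83 -2.12] w 0.61 q [ 0.4   0.35 -0.07  1.79  0.03  1.01  1.82]
shift mm [-2.7  2.1 -0.3] turn -0.19
```

View pics/a5.png

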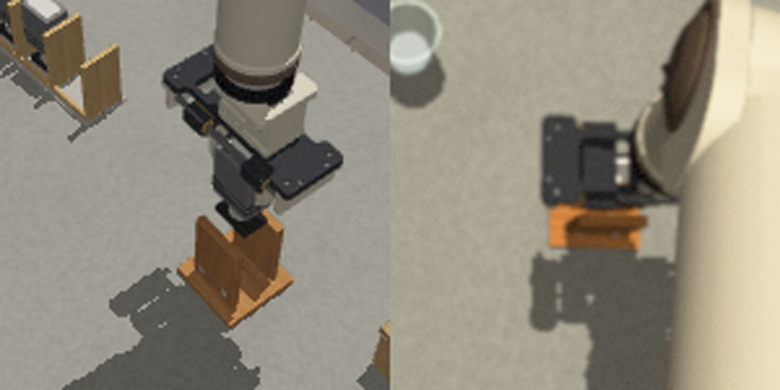

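```bash
python3 -m crank '[[1,-0.0025,0.001,0,0,0,-0.2],[1,0,0,0,0,0,0],[1,0,0,0,0,0,0]]' | tr '\n' ' ';python3 plan.py .5287 -.2096 .09 87 1
python3 - <<'E'
from h import *
a=bot.camera('side')
cv2.imwrite('pics/side6.png',a)
print(proj('side',[[.5287,-.2096,.12]]))
cv2.imwrite('pics/a6.png',cv2.resize(a[200:290,300:390],None,fx=6.5,fy=6.5,interpolation=2))
E
```

```text
time_s: 15.97 position: [0.5299, -0.2084, 0.2062] ee_rot: [0.0, 0.024, 1.0, 0.0] ft_force: [-0.5, 0.5, -2.5] width: 0.616 t 15.97 pos [ 0.5299 -0.2084  0.2062] az 87.29 down [ 0.  0. -1.] F [-0.53  0.47 -2.53] w 0.616 q [ 0.39  0.35 -0.08  1.79  0.03  1.01  1.82]
shift mm [  1.2  -1.2 116.2] turn 0.29
[[341.15498869 234.82625714]]
```

View pics/a6.png

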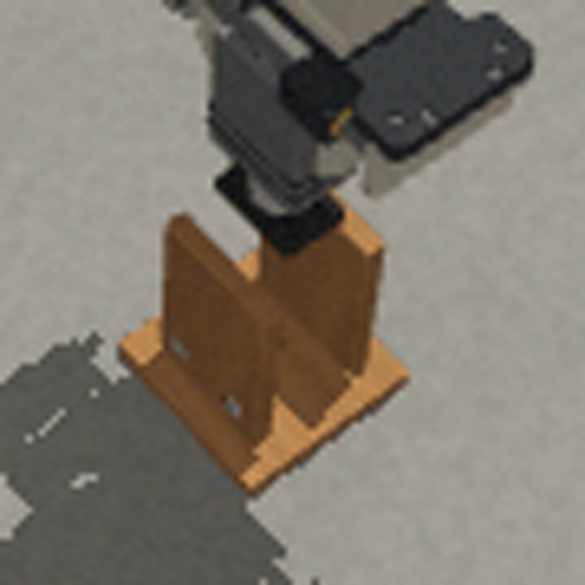

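```bash
python3 - <<'E'
from h import *
P=[(216,188),(290,255),(345,218)]
for z in (.1395,):
    w=[ray('side',(np.array(p)+.5)/6.5-.5+[300,200],z) for p in P]
    print(np.round(w,4)); c=(w[0]+w[2])/2; print('centre',c.round(4),'yaw',np.degrees(np.arctan2(*(w[0]-w[1])[[1,0]])).round(1)-90)
E
```

```text
[[ 0.5158 -0.1868  0.1395]
 [ 0.5162 -0.2337  0.1395]
 [ 0.5477 -0.2357  0.1395]]
centre [ 0.5318 -0.2113  0.1395] yaw 0.4000000000000057
```

```bash
python3 -m crank '[[1,0.002,0,0.006,0,0,0],[1,0,0,0.014,0,0,0],[1,0,0,0.014,0,0,0],[1,0,0,0.014,0,0,0],[1,0,0,0,0,0,0]]' | tr '\n' ' ';python3 plan.py .528 -.2085 .0786 87.3 1;python3 - <<'E'
from h import *
a=bot.camera('side')
cv2.imwrite('pics/side7.png',a)
cv2.imwrite('pics/a7.png',cv2.resize(a[200:290,300:390],None,fx=6.5,fy=6.5,interpolation=2))
E
```

```text
time_s: 16.43 position: [0.5252, -0.2088, 0.1551] ee_rot: [-0.003, 0.025, 1.0, 0.001] ft_force: [-1.3, -0.1, -2.3] width: 0.612 t 16.43 pos [ 0.5252 -0.2088  0.1551] az 87.17 down [-0.005  0.002 -1.   ] F [-1.33 -0.13 -2.27] w 0.612 q [ 0.39  0.4  -0.07  1.84  0.04  0.91  1.82]
shift mm [-2.8  0.5 76.5] turn -0.13
```

View pics/a7.png

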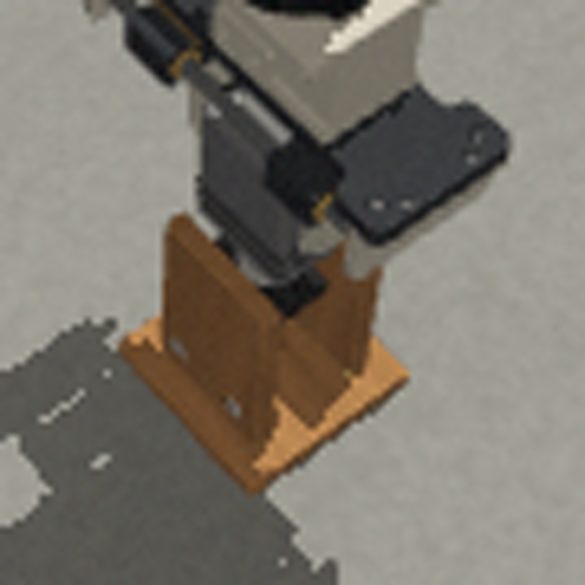

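```bash
python3 -m crank '[[1,0,0,0,0,0,0],[1,0,0,0.008,0,0,0],[1,0,0,0.010,0,0,0],[1,0,0,0.010,0,0,0],[1,0,0,0.010,0,0,0],[1,0,0,0.008,0,0,0],[1,0,0,0.004,0,0,0],[1,0,0,0,0,0,0]]' | tr '\n' ' ';python3 -m crank '[[1,0,0,0,0,0,0]]' | tr '\n' ' ';python3 plan.py .528 -.2085 .0786 87.3 1
```

```text
time_s: 17.15 position: [0.5265, -0.2094, 0.1065] ee_rot: [-0.001, 0.025, 1.0, 0.0] ft_force: [-0.2, -0.0, -2.9] width: 0.612 time_s: 17.23 position: [0.5274, -0.2097, 0.1078] ee_rot: [-0.0, 0.025, 1.0, 0.0] ft_force: [0.2, 0.2, -1.6] width: 0.61 t 17.23 pos [ 0.5274 -0.2097  0.1078] az 87.16 down [-0.001  0.    -1.   ] F [ 0.17  0.21 -1.61] w 0.61 q [ 0.39  0.47 -0.07  1.87  0.04  0.81  1.81]
shift mm [-0.5  1.2 29.2] turn -0.14
```

```bash
python3 -m crank '[[1,0,0.001,0.006,0,0,0],[1,0,0,0.008,0,0,0],[1,0,0,0.007,0,0,0],[1,0,0,0.004,0,0,0],[1,0,0,0.001,0,0,0],[1,0,0,0,0,0,0],[1,0,0,0,0,0,0]]' | tr '\n' ' ';python3 plan.py .528 -.2085 .0786 87.3 1;python3 -m crank '[[1,0,0,0.001,0,0,0],[1,0,0,0.001,0,0,0],[1,0,0,0.001,0,0,0],[1,0,0,0,0,0,0],[1,0,0,0,0,0,0]]' | tr '\n' ' ';python3 plan.py .528 -.2085 .0786 87.3 1
```

```text
time_s: 17.82 position: [0.5277, -0.2088, 0.0822] ee_rot: [-0.0, 0.025, 1.0, 0.0] ft_force: [-0.2, -0.4, -1.7] width: 0.615 t 17.82 pos [ 0.5277 -0.2088  0.0822] az 87.16 down [-0.  0. -1.] F [-0.25 -0.41 -1.71] w 0.615 q [ 0.38  0.51 -0.07  1.88  0.05  0.76  1.81]
shift mm [-0.3  0.3  3.6] turn -0.14
time_s: 18.23 position: [0.5276, -0.2088, 0.0792] ee_rot: [-0.0, 0.025, 1.0, 0.0] ft_force: [-0.0, 0.3, -2.8] width: 0.615 t 18.23 pos [ 0.5276 -0.2088  0.0792] az 87.16 down [-0.  0. -1.] F [-0.02  0.35 -2.77] w 0.615 q [ 0.38  0.51 -0.07  1.88  0.05  0.75  1.81]
shift mm [-0.4  0.3  0.6] turn -0.14
```

```bash
python3 -m crank '[[1,0,0,0.001,0,0,0],[1,0,0,0,0,0,0],[1,0,0,0,0,0,0]]' | tr '\n' ' ';python3 -m crank '[[1,0,0,0.0005,0,0,0],[1,0,0,0,0,0,0]]' | tr '\n' ' '
python3 - <<'E'
from h import *
a=bot.camera('side')
cv2.imwrite('pics/side8.png',a)
cv2.imwrite('pics/a8.png',cv2.resize(a[200:290,300:390],None,fx=6.5,fy=6.5,interpolation=2))
E
```

```text
time_s: 18.48 position: [0.528, -0.2088, 0.0786] ee_rot: [0.0, 0.025, 1.0, -0.0] ft_force: [-0.4, 0.4, 1.2] width: 0.613 time_s: 18.65 position: [0.528, -0.2088, 0.0781] ee_rot: [0.0, 0.025, 1.0, -0.0] ft_force: [-0.9, -0.7, 2.5] width: 0.615
```

View pics/a8.png

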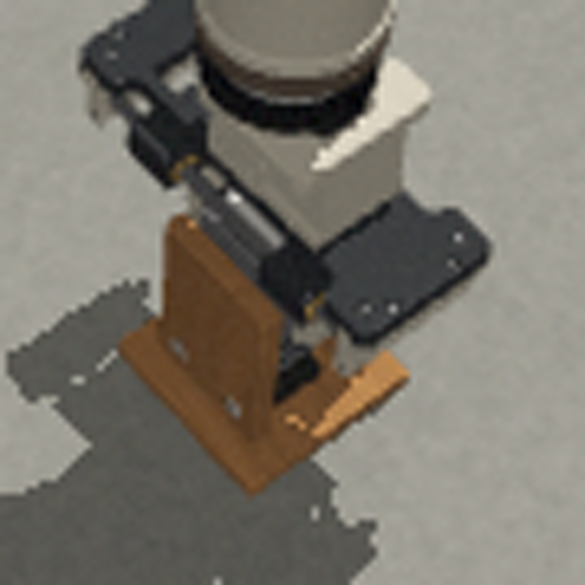

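```bash
python3 -m crank '[[1,0,0,-0.0005,0,0,0],[-1,0,0,0,0,0,0],[-1,0,0,0,0,0,0],[-1,0,0,0,0,0,0],[-1,0,0,0,0,0,0],[-1,0,0,0,0,0,0],[-1,0,0,0,0,0,0]]' | tr '\n' ' ';  python3 -m crank '[[-1,0,0,-0.010,0,0,0],[-1,0,0,-0.020,0,0,0],[-1,0,0,-0.025,0,0,0],[-1,0,0,-0.025,0,0,0],[1,0,0,-0.010,0,0,0],[1,0,0,0,0,0,0],[1,0,0,0,0,0,0],[1,0,0,0,0,0,0]]' | tr '\n' ' '; python3 -m crank '[[1,0,0,0,0,0,0],[1,0,0,0,0,0,0],[1,0,0,0,0,0,0],[1,0,0,0,0,0,0],[1,0,0,0,0,0,0],[1,0,0,0,0,0,0],[1,0,0,0,0,0,0],[1,0,0,0,0,0,0]]' | tr '\n' ' '; python3 plan.py .528 -.2088 .124 87.3 1
python3 - <<'E'
from h import *
a=bot.camera('side')
cv2.imwrite('pics/side9.png',a)
cv2.imwrite('pics/a9.png',cv2.resize(a[200:290,300:390],None,fx=6.5,fy=6.5,interpolation=2))
E
```

```text
time_s: 19.28 position: [0.5276, -0.2087, 0.0781] ee_rot: [-0.0, 0.025, 1.0, 0.0] ft_force: [0.8, -0.1, 1.2] width: 0.98 time_s: 19.95 position: [0.5267, -0.2084, 0.1671] ee_rot: [-0.001, 0.025, 1.0, 0.0] ft_force: [-0.2, -0.4, -0.5] width: 0.762 time_s: 20.62 position: [0.5277, -0.2088, 0.1682] ee_rot: [0.0, 0.025, 1.0, -0.0] ft_force: [0.3, 0.4, -0.2] width: 0.177 t 20.62 pos [ 0.5277 -0.2088  0.1682] az 87.16 down [ 0. -0. -1.] F [ 0.31  0.43 -0.2 ] w 0.177 q [ 0.39  0.39 -0.08  1.83  0.04  0.93  1.82]
shift mm [-0.3 -0.  44.2] turn -0.14
```

View pics/a9.png

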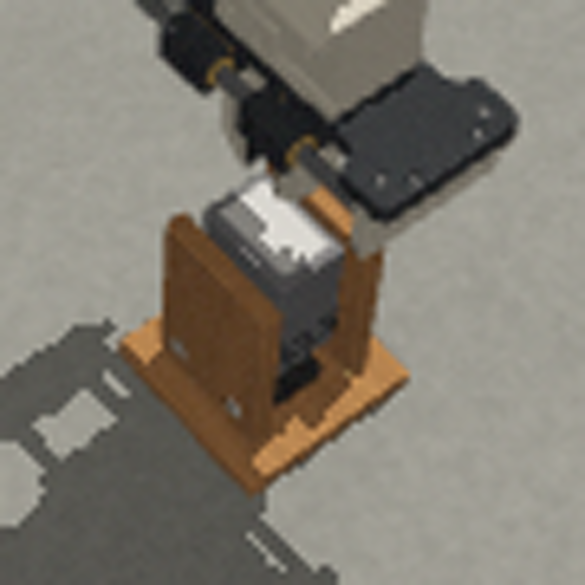

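```bash
python3 -m crank '[[1,0,0,0.010,0,0,0],[1,0,0,0.013,0,0,0],[1,0,0,0.010,0,0,0],[1,0,0,0.006,0,0,0],[1,0,0,0.002,0,0,0],[1,0,0,0,0,0,0]]' | tr '\n' ' '; python3 -m crank '[[1,0,0,0.003,0,0,0],[1,0,0,0.003,0,0,0],[1,0,0,0.003,0,0,0],[1,0,0,0.003,0,0,0],[1,0,0,0.001,0,0,0],[1,0,0,0,0,0,0],[1,0,0,0,0,0,0]]' | tr '\n' ' ';python3 plan.py
```

```text
time_s: 21.17 position: [0.5271, -0.2085, 0.1263] ee_rot: [-0.001, 0.025, 1.0, 0.0] ft_force: [-0.4, 0.2, 0.4] width: 0.005 time_s: 21.75 position: [0.529, -0.2092, 0.116] ee_rot: [0.001, 0.025, 1.0, -0.0] ft_force: [-1.9, 1.0, 11.3] width: 0.006 t 21.75 pos [ 0.529  -0.2092  0.116 ] az 87.16 down [ 0.003 -0.001 -1.   ] F [-1.89  1.03 11.3 ] w 0.006 q [ 0.39  0.46 -0.07  1.86  0.04  0.82  1.81]
```

```bash
python3 -m crank '[[1,0,0,0.002,0,0,0],[1,0,0,0.0005,0,0,0],[1,0,0,0,0,0,0],[1,0,0,0,0,0,0]]' | tr '\n' ' '; python3 -m crank '[[1,0,0,-0.004,0,0,0],[1,0,0,-0.006,0,0,0],[1,0,0,-0.010,0,0,0],[1,0,0,-0.030,0,0,0],[1,0,0,-0.040,0,0,0],[1,0,0,-0.040,0,0,0],[1,0,0,-0.030,0,0,0],[1,0,0,0,0,0,0]]' | tr '\n' ' ';python3 plan.py .42 .0 .25 87.3 8
```

```text
time_s: 22.08 position: [0.5292, -0.2092, 0.1139] ee_rot: [0.002, 0.025, 1.0, -0.001] ft_force: [-2.2, 0.7, 13.1] width: 0.004 time_s: 22.75 position: [0.5316, -0.2101, 0.2797] ee_rot: [0.006, 0.025, 1.0, -0.002] ft_force: [0.3, -0.3, 0.1] width: -0.001 t 22.75 pos [ 0.5316 -0.2101  0.2797] az 87.15 down [ 0.012 -0.004 -1.   ] F [ 0.3  -0.33  0.14] w -0.001 q [ 0.39  0.27 -0.08  1.71  0.02  1.14  1.83]
shift mm [15.2 25.5  3.7] turn -0.02
shift mm [15.2 25.5  3.7] turn -0.02
shift mm [15.2 25.6  3.7] turn -0.02
shift mm [15.2 25.6  3.7] turn -0.02
shift mm [15.2 25.6  3.7] turn -0.02
shift mm [15.2 25.6  3.7] turn -0.02
shift mm [15.2 25.6  3.7] turn -0.02
shift mm [15.2 25.6  3.7] turn -0.02
```

Pressed 10 mm at 13 N: the stiff one. Now clear the view and check.

```bash
python3 -m crank '[[1,0.010,0.020,0,0,0,0],[1,0.014,0.026,0,0,0,0],[1,0.014,0.026,0,0,0,0],[1,0.014,0.026,0,0,0,0],[1,0.014,0.026,0,0,0,0],[1,0.014,0.026,0,0,0,0],[1,0.010,0.020,0,0,0,0],[1,0,0,0,0,0,0]]' | tr '\n' ' '
python3 - <<'E'
from h import *
for n in ['side','top']:
    cv2.imwrite(f'pics/{n}10.png',bot.camera(n))
a=cv2.imread('pics/side10.png');b=cv2.imread('pics/top10.png')
cv2.imwrite('pics/a10.png',np.hstack([cv2.resize(a[205:285,305:385],None,fx=5,fy=5,interpolation=2),cv2.resize(b[200:280,350:430],None,fx=5,fy=5,interpolation=2)]))
E
```

```text
time_s: 23.42 position: [0.4443, -0.0299, 0.2718] ee_rot: [-0.0, 0.022, 1.0, 0.001] ft_force: [-1.2, -0.5, -0.2] width: 0.009
```

View pics/a10.png

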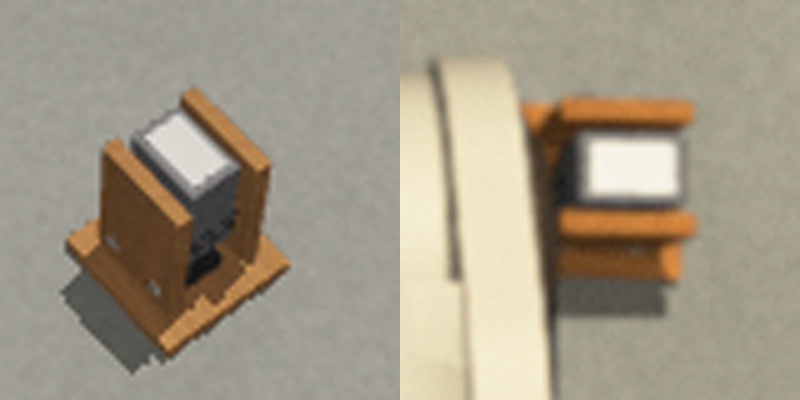

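View pics/side10.png

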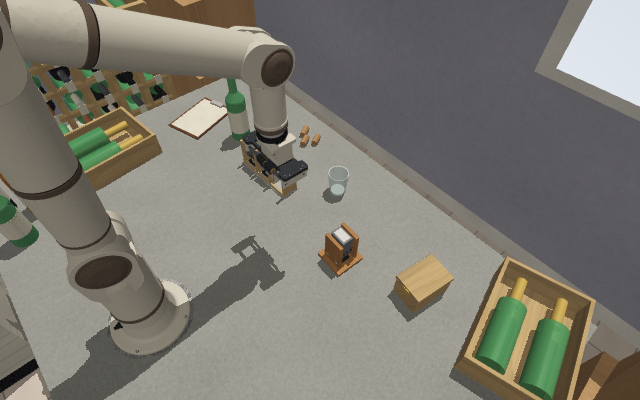

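View pics/top10.png

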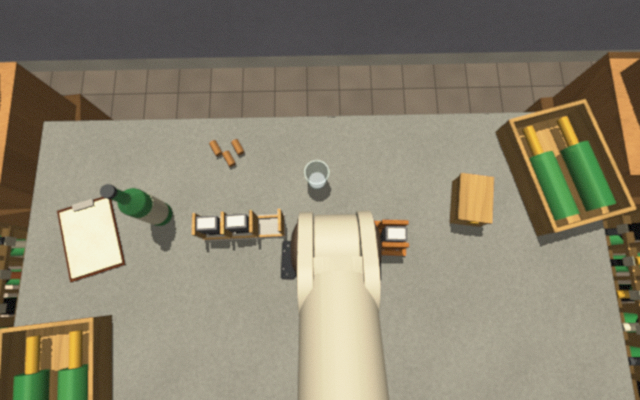

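```bash
python3 - <<'E'
from h import *
b=cv2.imread('pics/top10.png');a=cv2.imread('pics/side10.png')
cv2.imwrite('pics/c1.png',cv2.resize(b[215:262,375:415],None,fx=12,fy=12,interpolation=2))
cv2.imwrite('pics/c2.png',cv2.resize(a[218:280,318:366],None,fx=9,fy=9,interpolation=2))
E
```

```text
(no output)
```

View pics/c1.png

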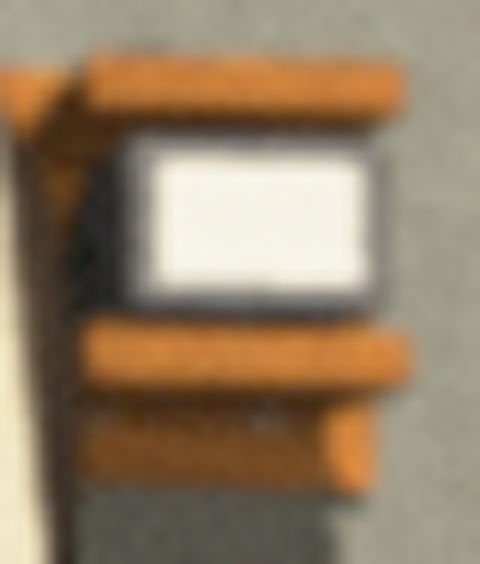

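View pics/c2.png

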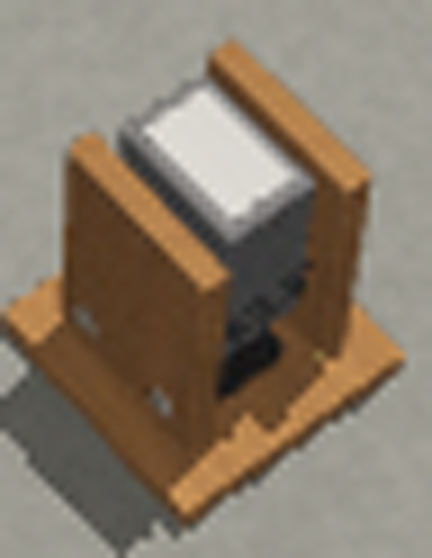

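```bash
python3 - <<'E'
from h import *
f=lambda p,z:ray('side',(np.array(p)+.5)/9-.5+[318,218],z)[:2]
print('block',np.round(f((218,161),.124),4))
print('cheeks centre',np.round(np.mean([f(p,.118) for p in [(68,150),(92,135),(228,275),(205,290),(210,60),(232,40),(368,175),(350,190)]],0),4))
g=lambda p,z:ray('top',(np.array(p)+.5)/12-.5+[375,215],z)[:2]
print('block',np.round(g((252,222),.124),4),'label',np.round(g((262,222),.124),4))
print('cheeks',np.round(np.mean([g(p,.118) for p in [(87,55),(405,62),(403,118),(85,112),(82,322),(410,332),(407,388),(82,388)]],0),4))
E
```

```text
block [ 0.5266 -0.2141]
cheeks centre [ 0.5293 -0.2122]
block [ 0.5268 -0.2075] label [ 0.5268 -0.2097]
cheeks [ 0.5278 -0.2072]
```

```bash
python3 -c "
from plant import bot
s=bot.state();print(s['time_s'],s['ft_force']);print(bot.sign_off())"
```

```text
23.5167 [0.47714446 0.28968992 0.38224126]
the job is handed in; nothing more can be done
None
```

The stiff lifter was in the right bay. It now stands free in the magnum stand, and I handed the job in at 23.5 s.

- **Spring test:** pressed left to right, about 10 mm each:

| Bay | Force |
|---|---|
| left | 5.5 N |
| middle | 6.0 N |
| right | 11.8 N at about 9 mm, then about 1 mm more |

- **Moving it:** I lifted the right one out by its front and back faces and set it upright on the open bench. I let go, re-gripped it by the other two faces and lowered it between the cheeks until the foot touched the floor.
- **Second press:** in the stand it took 13 N at about 10 mm, so it is the stiff one.
- **Final pictures:** it is upright with gaps to both cheeks, and the other two lifters are in their bays. The bottle, tumbler and box look unmoved. The arm was clear, with wrist force near zero.
- **Disagreement:** the two cameras differ on how well it is centred between the open sides. The top view puts it 0.3 to 2.5 mm off, depending on which edge I measured, and the side view about 2 mm, both towards the robot's right. It also sits 1 to 3 mm nearer the front cheek, within the 5 mm clearance.
- **Trained networks:** they mixed up several objects (such as reporting the bottle as a lifter). I took the positions from rack and stand corners that I read off both pictures instead.

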